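# Unlock the cam and push the follower slide home

### The arm

A 6-joint arm with a two-finger parallel gripper is mounted at the origin on the work surface. World frame = base frame: x ahead of the robot, y to its left, z up, the work surface at z = 0. Lengths are in m, angles in rad, forces in N, time in s.
With the tool pointing down it reaches from about 0.3 to 0.875 m from the base axis. Payload 6.4 kg.
Tool frame: the origin (TCP) lies midway between the tips of the shut fingers; the grasp point (between the pads) lies 19 mm behind it; z points along the fingers, y is the direction in which the jaws open and shut (so a half turn about z gives the same grasp; the last joint's range is limited). The gripper opens to 85 mm and grips with 20 to 120 N. Pads are 22 mm wide; open, the fingers measure 114 mm over their backs; the gripper's body (76 mm by 85 mm) begins 54 mm behind the grasp point. The pads swing forward as they close: fully open they stand 13 mm farther back than shut.
Start: joints at [0.991, 0.181, 1.607, -0, 1.354, -0.206], TCP at [0.21, 0.535, 0.231] pointing down, gripper open.
Joint ranges: [-2.99, 2.99], [-0.89, 2.07], [0.3, 2.58], [-1.14, 4.28], [0, 2.63], [-3.12, 3.12]. Speed limits (rad/s): [2.57, 2.57, 3.01, 3.14, 3.14, 3.14].

### API

Orientations are given as a unit quaternion [w, x, y, z].
In Python, from bench import ctrl, optics, ticket gives the robot as it stands. The module is installed in compiled form; this text tells all that it offers.
- The arm moves only by the tool step_arm, never from a script. Its argument "targets" is text: rows parted by semicolons, each of 6 numbers parted by spaces: the shift along the tool's x, y, z in mm, then the turn, a rotation vector about the tool's x, y, z in rad. In form: dx dy dz rx ry rz; .... A call has 1 to 8 rows; each row is the pose to reach, as a shift and turn from the pose commanded when the call began, along the tool's axes at that moment; what a row does not reach only later rows make up. A row lasts 1/8 s, in which the tool goes at most 62.5 mm and 10.7 degrees, less where a joint would pass 70% of its speed; a pose out of reach is approached as far as the arm can. A call with a gripper value outside its range is refused whole. "grip" is the opening in per cent of the stroke, from 0 (shut) to 100 (fully open), set as the call begins (left out, the last holds). The fingers move at their own pace and stop on an object; the grip force is fixed at half the most. Time passes only in rows, so rows that repeat a pose let the fingers close. It gives the time, the measured TCP pose, the force and the opening at its end, in the units of the state.
- ctrl.get_obs(): the state, without advancing time (a new reading comes with each control period).
- optics.camera(name): name is "side" or "top"; returns a dict with "image" (420x560x3 uint8, red, green, blue), "mtx" (3x3 intrinsics, pixels), "xyz" and "orientation" of the camera in the world. Camera axes: x right, y up, looking along -z (the intrinsics and any distortion apply to the point x, -y, -z); pixel columns grow to the right and rows downward; lengths in m; the calibration is good to about 2 mm. A picture is of the moment at which its call begins. There is no depth.
- ticket.hand_in(): hands the job in, once; it reports no verdict.
The state is a dict: "time_s": time; "q": joint angles; "dq": joint speeds; "joint_efforts": joint torques, N m; "eef_pos": TCP position; "eef_rot": TCP orientation; "wrist_force": force on the tool from outside, world axes, zero at the start; "torque": the same for the moment, N m; "opening": opening from 0.0 (shut) to 1.0 (fully open).
Only numpy, scipy, OpenCV 4.12 (cv2) and the standard library are available. Lean on these libraries where they do the work, as an engineer would, in place of code of your own. Each camera call takes 0.05 s, during which the arm holds its last target.

### The job

On the small test fixture, push the upright paddle round with a fingertip until the notch in the round cam plate (its low point) faces the nose of the follower slide. Only then push the slide forward from behind until the front of its head rests against the ends of the guide rails, and move clear. Push only: do not pinch the paddle or the head of the slide, do not lift the slide, and leave the loose parts around the fixture where they are.

Things in the scene. Friction and masses are not known exactly. Their poses are not given: they have to be found in the camera images.
- fixture: Aluminium base plate 330 x 130 x 12 mm fixed on the black table. Origin: centre of its underside, on the table. x runs along the guide from slide to cam (forward for the slide), z up. Two parallel steel guide rails 97 mm long, 14 mm wide, tops 32 mm above the table, run from x = -75 to 22 mm with a 26 mm channel between.
- guide_end (a point): Point on the top of the base plate (12 mm above the table), midway between the rear ends of the two guide rails: fixture x = -75 mm, y = 0. Its axes are the fixture's. The slide is home when the front of its head meets the rail ends here.
- cam_axis (a point): Point on the cam's vertical axis at the cam's top face: 160 mm ahead of guide_end, 32 mm above the table; axes as the fixture's. The cam is a steel disc 110 mm across, 16 mm thick (16 to 32 mm above the table) with one deep notch in its rim. A flat bolt head 20 mm across, 4 mm high, sits on the axis.
- cam (a joint): Angle of the cam plate, rad, growing counter-clockwise seen from above. At 0 its notch faces the slide squarely (low point); the nose enters freely within 0.15 rad of 0. It starts 0.7 to 2.1 counter-clockwise of that, so turn it clockwise; range -0.6 to 2.6. Dry friction (about 3 N at the paddle) keeps it where it is left. With plain rim in front the slide stops 17 mm short of home.
- paddle_mid (a point): Centre of the upright grey metal paddle on the cam, a radial plate from 16 to 50 mm off the axis, 12 mm thick, 32 to 80 mm above the table. This point is 33 mm off the axis, 56 mm up; x radial outward, y square to the broad faces, counter-clockwise. It lies opposite the notch: at cam angle q it points along fixture x turned by q.
- low_point (a point): Point in the middle of the cam's notch (38 mm wide at the mouth, 25 mm at the bottom, 21 mm deep), 45 mm from the cam axis, level with the cam's top face, opposite the paddle.
- paddle_left: The half of the paddle's thickness (6 mm) on its counter-clockwise side; pushing on its broad face turns the cam clockwise. Origin: centre of its foot, on the cam's top face.
- paddle_right: The other half of the paddle's thickness (6 mm), on its clockwise side; pushing on its broad face turns the cam counter-clockwise. Finger force on both halves at once counts as pinching.
- slide: Loose plain grey metal T-shaped slide in the guide, 0.3 to 0.6 kg, a few N of friction. Origin: on its underside at the middle of its head's front shoulder; x forward, z up. Ahead: a bar 24 mm wide, 22 high, with a 14 mm round nose, tip at x = 122. Behind: the head, x = -24 to 0, 50 wide, top 40 mm up. Starts 40 to 60 mm behind guide_end; home is level with it.
- head_rear: The rear half (12 mm) of the slide's head, 50 mm wide, 38 mm tall; its rear face, 24 mm behind the slide's origin, is the face to push. Origin: centre of its foot, 18 mm behind the slide's origin.
- head_front: The front half (12 mm) of the slide's head, whose shoulders meet the guide rails. Finger force on both halves at once counts as pinching.
- post: Loose steel post, 32 mm across its foot, 24 mm above, 78 mm tall, standing beside the fixture. Leave alone. Origin: centre of its underside.
- bracket: Loose L-shaped aluminium bracket, 50 x 40 x 50 mm, on the robot's side of the fixture. Leave alone. Origin: centre of its underside.
- nut: Loose brass hexagon nut, 34 mm across corners, 14 mm high, beyond the fixture. Leave alone. Origin: centre of its underside.
- gauge: White hand-held gauge box with a dark screen and grey keys, 150 x 85 x 39 mm, lying beyond the fixture. Leave alone. Origin: centre of its underside.
Not all that is in view belongs to the job. There is more than one size of the slide; the one meant has the size given above.

How it is judged:
On the way, in this order (a step that is already met when the one before it is completed fails the run):
1. the cam's low point faces the follower while the slide is still back (value of joint cam between -0.2 and 0.2 rad and x of slide in the frame of guide_end below -0.03 m), for 0.2 s.
2. the slide is pushed home against the guide rails (value of joint cam between -0.2 and 0.2 rad and x of slide in the frame of guide_end above -0.003 m), for 0.2 s.
At the end, for the whole second after the job is handed in: The cam stands within 0.2 rad of its low point, the front of the slide's head is within 3 mm of the guide rail ends, and the slide lies flat in its guide, at rest (all of step 2 and z of slide in the frame of guide_end below 0.004 m and angle between slide's own z axis and vertical below 0.06 rad and linear speed of slide below 0.01 m/s); the robot touches nothing.
It fails at once if the slide is lifted out of its guide (more than 8 mm) (z of slide in the frame of guide_end above 0.008 m).
It fails at once if the paddle is pinched (finger force over 2.5 N on both halves at once) (contact force between the fingers and paddle_left above 2.5 N and contact force between the fingers and paddle_right above 2.5 N).
It fails at once if the slide's head is pinched (finger force over 2.5 N on both halves at once) (contact force between the fingers and head_rear above 2.5 N and contact force between the fingers and head_front above 2.5 N).
It fails at once if a loose part beside the fixture is moved by more than 15 mm (distance of any of post, bracket, nut, gauge from where it was at the start of the episode above 0.015 m).
It also fails if it takes over 51 s, if anything falls off the work surface, if the arm or the gripper's body presses on something with over 40 N, if the wrist force passes 120 N, or if a joint passes its speed limit or range.

## Working session

There is one attempt and no reset: what is moved stays moved. The work goes in short steps, Python scripts to look and compute and a tool call to move; the robot and the scene stay as the last step left them, time stands still between calls to the robot, and variables do not carry over. Pictures are saved under pics/ and viewed, and the job is handed in when it is done.

Besides the shell and the picture viewer there is one more tool, called after ">>>" as a command line: name --argument value ..., lists and objects as JSON in quotes. step_arm: Moves the arm, as the interface text tells. Its arguments: {"type":"object","properties":{"targets":{"type":"string"},"grip":{"type":"number"}},"required":["targets"]}

```bash
mkdir -p pics; python3 - <<'E'
from bench import ctrl, optics
import cv2
for n in("side","top"):
    c=optics.camera(n); cv2.imwrite(f"pics/{n}0.png",cv2.resize(c["image"][:,:,::-1],(800,600)) if 0 else c["image"][:,:,::-1])
    print(n,c["mtx"],c["xyz"],c["orientation"],[k for k in c])
print(ctrl.get_obs())
E
```

```text
side [[422.50792137   0.         279.13425544]
 [  0.         422.50792137 207.6018955 ]
 [  0.           0.           1.        ]] [0.24267311 0.49708903 0.60684176] [-0.24717916 -0.12176405  0.4157931   0.86671338] ['image', 'mtx', 'xyz', 'orientation']
top [[515.9266081    0.         270.7000994 ]
 [  0.         515.9266081  199.66628635]
 [  0.           0.           1.        ]] [ 0.50177915 -0.05945428  1.16137431] [ 0.70703643  0.03549505 -0.04387788 -0.7049215 ] ['image', 'mtx', 'xyz', 'orientation']
{'time_s': 0.1, 'q': array([ 9.90722869e-01,  1.81491798e-01,  1.60789090e+00,  4.99365709e-06,
        1.35379898e+00, -2.06328281e-01]), 'dq': array([ 4.76738511e-04, -1.43584897e-03, -3.56442514e-03,  2.41460024e-04,
       -3.70000158e-05, -1.31700962e-03]), 'joint_efforts': array([ 7.49888877e-04, -4.45879912e+01, -3.52238095e+01, -2.58400569e-04,
        4.00689285e-03,  2.94901554e-05]), 'eef_pos': array([0.20965867, 0.53488886, 0.23046843]), 'eef_rot': array([-3.06665695e-04,  1.85787317e-01,  9.82589661e-01, -7.32944294e-04]), 'wrist_force': array([0.42598251, 0.74084493, 0.46473538]), 'torque': array([ 0.03833317, -0.00808254,  0.08787171]), 'opening': 1.0061317235904472}
```

View pics/side0.png

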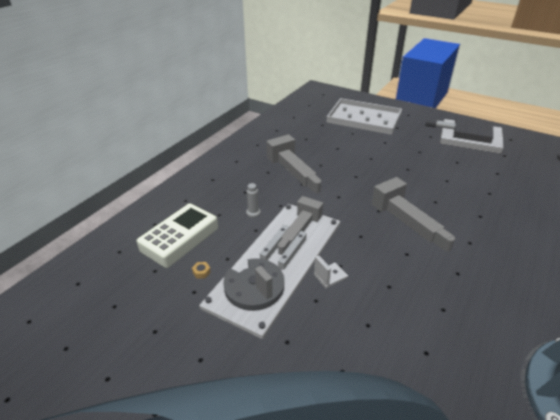

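View pics/top0.png

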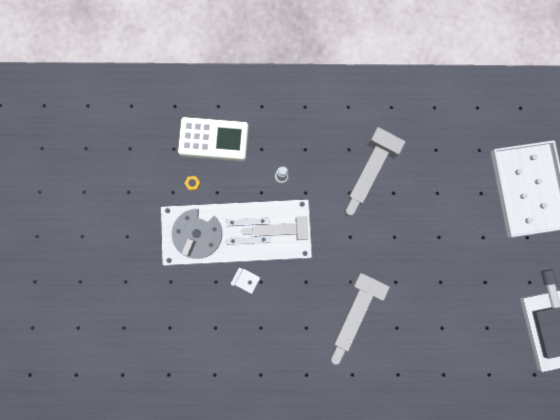

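```bash
cat > h.py <<'E'
import numpy as np, cv2
from scipy.spatial.transform import Rotation as R
def rot(q): return R.from_quat([q[1],q[2],q[3],q[0]]).as_matrix()
def ray(c,u,v):
    K=np.array(c["mtx"]);d=np.array([(u-K[0,2])/K[0,0],-(v-K[1,2])/K[1,1],-1.0])
    return np.array(c["xyz"]),rot(c["orientation"])@d
def at_z(c,u,v,z):
    o,d=ray(c,u,v); return o+d*(z-o[2])/d[2]
def proj(c,P):
    p=(np.atleast_2d(P)-c["xyz"])@rot(c["orientation"]);K=c["mtx"]
    return np.c_[K[0,2]+K[0,0]*p[:,0]/-p[:,2],K[1,2]+K[1,1]*p[:,1]/p[:,2]]
E
python3 - <<'E'
from bench import optics
from h import *
c=optics.camera("top"); im=c["image"][:,:,::-1]
cv2.imwrite("pics/top1.png",cv2.resize(im[190:280,150:330],None,fx=4.4,fy=4.4,interpolation=cv2.INTER_CUBIC))
for n,u,v,z in [("plate TL",161,207,.012),("TR",309,201,.012),("BR",311,257,.012),("BL",163,264,.012),("bolt",197,233.5,.036),("post",282,172,.07),("nut",192,183,.014),("bracket",246,281,0)]:
    print(n,at_z(c,u,v,z).round(4))
g=im[190:280,150:330].min(axis=2); m=(g>150).astype(np.uint8)
m=cv2.morphologyEx(m,cv2.MORPH_CLOSE,np.ones((3,3)))
cs,_=cv2.findContours(m,cv2.RETR_EXTERNAL,cv2.CHAIN_APPROX_NONE)
k=max(cs,key=cv2.contourArea); r=cv2.minAreaRect(k); b=cv2.boxPoints(r)+[150,190]
print(b); w=[at_z(c,u+.0,v,.012) for u,v in b]; print(np.round(w,4)); print(np.linalg.norm(w[0]-w[1]),np.linalg.norm(w[1]-w[2]),np.mean(w,axis=0))
c=optics.camera("side"); cv2.imwrite("pics/side1.png",cv2.resize(c["image"][180:340,180:360,::-1],None,fx=3.7,fy=3.7,interpolation=cv2.INTER_CUBIC))
E
```

```text
plate TL [0.6141 0.172  0.012 ]
TR [ 0.6287 -0.1589  0.012 ]
BR [ 0.5039 -0.1626  0.012 ]
BL [0.4878 0.1643 0.012 ]
bolt [0.5541 0.0875 0.036 ]
post [ 0.6846 -0.0963  0.07  ]
nut [0.6682 0.1036 0.014 ]
bracket [ 0.4505 -0.0186  0.    ]
[[159.19687176 206.23719406]
 [308.770401   198.85084152]
 [311.68663025 257.90435791]
 [162.11309814 265.29071045]]
[[ 0.6158  0.176   0.012 ]
 [ 0.6336 -0.1584  0.012 ]
 [ 0.5019 -0.1641  0.012 ]
 [ 0.4849  0.1661  0.012 ]]
0.3348968197663792 0.13181717556326078 [0.55904938 0.00491966 0.012     ]
```

View pics/top1.png

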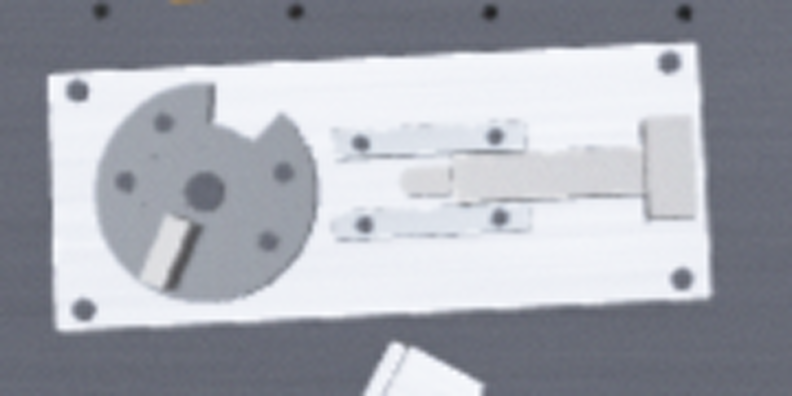

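View pics/side1.png

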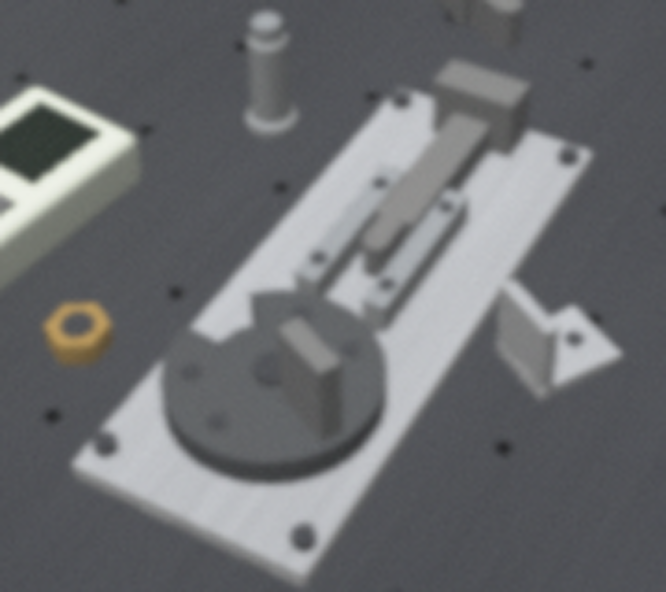

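The side crop shows the target slide in the guide (full-frame side 310,220 / top 275,230). The lookalikes are the loose larger T-slides at top (375,170) and (360,315), so I'm choosing the one in the guide (24 mm bar, 50 mm head, about 147 mm long). The notch faces up-right and the paddle down-left. Next I'll fit the pose and check it by overlay.

```bash
cat >> h.py <<'E'
FX=np.array([0.559,0.005]);YAW=np.radians(93.05)
def f2w(p,fx=None,yaw=None):
    fx=FX if fx is None else fx; yaw=YAW if yaw is None else yaw
    p=np.atleast_2d(p).astype(float);c,s=np.cos(yaw),np.sin(yaw)
    return np.c_[fx[0]+c*p[:,0]-s*p[:,1],fx[1]+s*p[:,0]+c*p[:,1],p[:,2]]
def model(q,s):
    L=[]
    box=lambda a,b,c_,d,z:L.append(np.array([[a,c_,z],[b,c_,z],[b,d,z],[a,d,z],[a,c_,z]])/1000)
    box(-165,165,-65,65,12)
    box(-75,22,13,27,32);box(-75,22,-27,-13,32)
    t=np.linspace(0,2*np.pi,60);L.append(np.c_[85+55*np.cos(t),55*np.sin(t),32+0*t]/1000);L.append(np.c_[85+10*np.cos(t),10*np.sin(t),36+0*t]/1000)
    cq,sq=np.cos(q),np.sin(q)
    for z in(32,80):
        L.append(np.array([[85+cq*r-sq*w,sq*r+cq*w,z] for r,w in[(16,-6),(50,-6),(50,6),(16,6),(16,-6)]])/1000)
    box(-75+s-24,-75+s,-25,25,52);box(-75+s,-75+s+110,-12,12,34)
    return L
def overlay(c,q,s,roi,f,name,fx=None,yaw=None):
    u0,v0,u1,v1=roi;im=cv2.resize(np.ascontiguousarray(c["image"][v0:v1,u0:u1,::-1]),None,fx=f,fy=f,interpolation=cv2.INTER_CUBIC)
    for l in model(q,s):
        p=(proj(c,f2w(l,fx,yaw))+.5-[u0,v0])*f
        cv2.polylines(im,[np.round(p).astype(np.int32)],False,(0,0,255),1)
    cv2.imwrite(name,im)
E
python3 - <<'E'
from bench import optics
from h import *
q=1.14;s=-.054*1000
c=optics.camera("top");overlay(c,q,s,(150,190,330,280),4.4,"pics/o1.png")
f=lambda u,v:(150+u/4.4-.5,190+v/4.4-.5)
for uv in [(168,215),(195,228),(165,285),(140,275)]:
    print(at_z(c,*f(*uv),.08).round(4))
b=at_z(c,*f(205,191),.036);print("bolt",b,f2w([.085,0,.036]))
c=optics.camera("side");overlay(c,q,s,(180,180,360,340),3.7,"pics/o2.png")
E
```

```text
[0.5418 0.101  0.08  ]
[0.5357 0.0881 0.08  ]
[0.5088 0.1017 0.08  ]
[0.5135 0.1136 0.08  ]
bolt [0.55535065 0.08949507 0.036     ] [[0.55447737 0.0898796  0.036     ]]
```

View pics/o1.png

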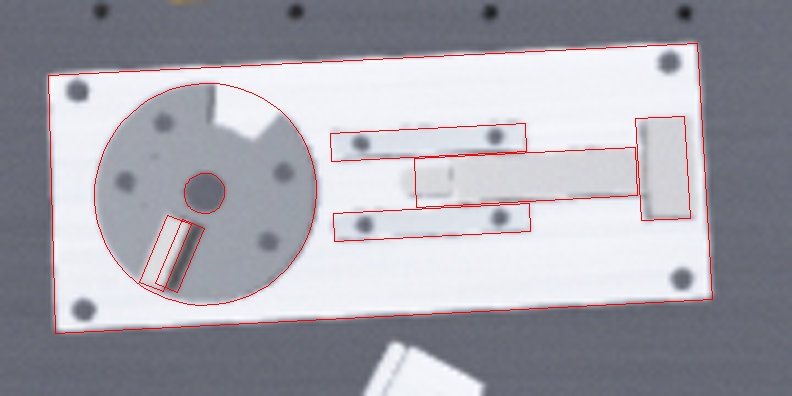

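View pics/o2.png

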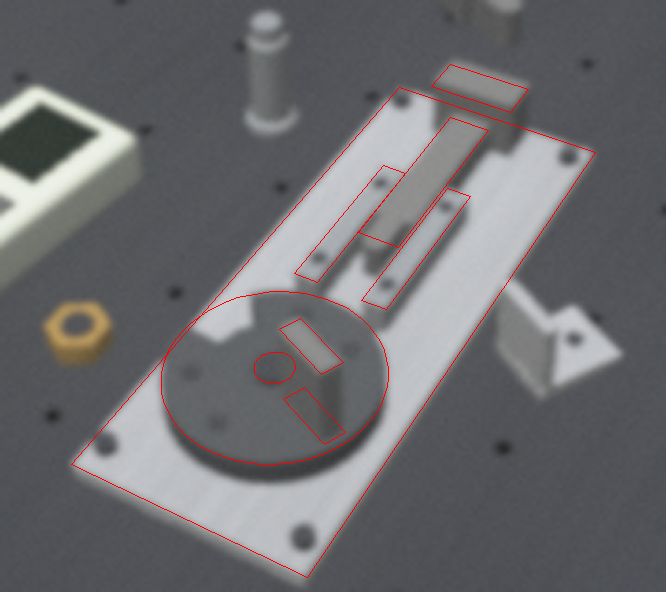

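```bash
cat >> h.py <<'E'
CAM=f2w([.085,0,0])[0,:2]
def pose_push(q,gap,z,rad=.033):
    """TCP for pushing paddle at cam angle q with finger centre gap from mid-plane"""
    a=YAW+q; e=np.array([np.cos(a),np.sin(a)]);n=np.array([-e[1],e[0]])
    return np.r_[CAM+rad*e+gap*n,z],a-np.pi/2
def rel(o,P,yaw):
    """row (mm, rad) in tool axes from measured pose o to TCP P, tool down with x at yaw"""
    R0=rot(o["eef_rot"]);T=np.c_[[np.cos(yaw),np.sin(yaw),0],[np.sin(yaw),-np.cos(yaw),0],[0,0,-1]]
    d=R0.T@(P-o["eef_pos"])*1000; r=R.from_matrix(R0.T@T).as_rotvec()
    return np.r_[d.round(1),r.round(3)]
E
python3 - <<'E'
from bench import ctrl
from h import *
o=ctrl.get_obs()
P,y=pose_push(1.14,.040,.20);print(P,y,rel(o,P,y))
E
```

```text
[0.50905543 0.06486265 0.2       ] 1.193232542185827 [-4.503e+02 -3.286e+02  3.110e+01 -1.000e-03  0.000e+00  1.575e+00]
```

>>> step_arm --targets "-40 -30 0 0 0 0.14; -85 -62 0 0 0 0.29; -130 -95 0 0 0 0.44; -175 -128 5 0 0 0.59; -220 -160 10 0 0 0.74; -265 -193 15 0 0 0.89; -310 -226 20 0 0 1.04; -350 -256 25 0 0 1.19" --grip 0

```text
time_s: 1.3
eef_pos: [0.4432, 0.1674, 0.2064]
eef_rot: [0.0, 0.707, 0.708, 0.0]
wrist_force: [0.9, -0.2, 0.3]
opening: 0.002
```

```bash
python3 - <<'E'
from bench import ctrl
from h import *
o=ctrl.get_obs();print(o)
P,y=pose_push(1.14,.040,.12);print(P,y,rel(o,P,y))
E
```

```text
{'time_s': 1.3, 'q': array([ 1.09816456e-01, -2.58706515e-02,  1.88049790e+00,  3.05075857e-05,
        1.28614443e+00,  1.08394745e-01]), 'dq': array([-0.80504497,  0.18030488, -0.08928213,  0.00347651, -0.09233802,
        0.38927861]), 'joint_efforts': array([  3.62966761, -34.16740537, -32.97994494,  -0.13782736,
         0.29385751,  -0.5858334 ]), 'eef_pos': array([0.44322252, 0.16739303, 0.20639617]), 'eef_rot': array([2.45508381e-04, 7.06606919e-01, 7.07606171e-01, 3.29304077e-04]), 'wrist_force': array([ 0.85043561, -0.22602221,  0.30300249]), 'torque': array([-0.01086544,  0.00248658,  0.00743993]), 'opening': 0.0016674385260858095}
[0.50905543 0.06486265 0.12      ] 1.193232542185827 [-1.026e+02  6.560e+01  8.640e+01  1.000e-03 -0.000e+00  3.790e-01]
```

>>> step_arm --targets "-40 26 10 0 0 0.13; -80 50 30 0 0 0.27; -103 66 55 0 0 0.38; -103 66 86 0 0 0.38; -103 66 86 0 0 0.38"

```text
time_s: 1.92
eef_pos: [0.5069, 0.0665, 0.118]
eef_rot: [-0.002, 0.826, 0.563, -0.002]
wrist_force: [0.3, 0.0, -0.4]
opening: -0.004
```

```bash
python3 - <<'E'
from bench import ctrl,optics
from h import *
o=ctrl.get_obs();
P,y=pose_push(1.14,.040,.05);print(P,y,rel(o,P,y))
c=optics.camera("side");overlay(c,1.14,-56,(180,150,360,340),3.1,"pics/a1.png")
c=optics.camera("top");cv2.imwrite("pics/a2.png",c["image"][:,:,::-1])
E
```

```text
[0.50905543 0.06486265 0.05      ] 1.193232542185827 [-6.00e-01  3.00e+00  6.79e+01 -6.00e-03  2.00e-03  4.00e-03]
```

View pics/a1.png

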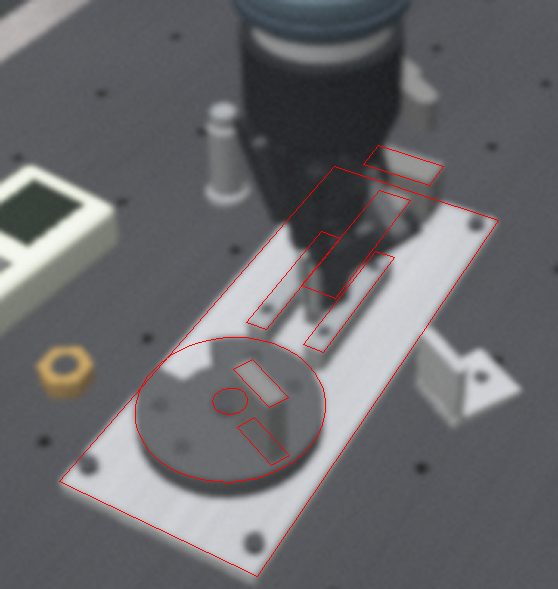

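View pics/a2.png

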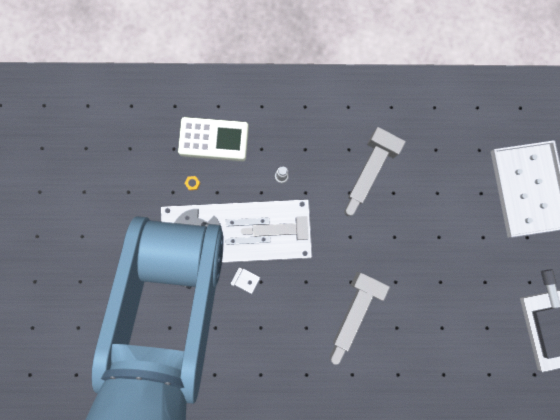

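>>> step_arm --targets "0 2 20 0 0 0; 0 3 45 0 0 0; 0 3 66 0 0 0; 0 3 68 0 0 0"

```text
time_s: 2.52
eef_pos: [0.5117, 0.066, 0.0526]
eef_rot: [-0.0, 0.826, 0.564, -0.0]
wrist_force: [0.1, 0.5, 0.2]
opening: -0.001
```

```bash
python3 - <<'E'
from bench import ctrl,optics
from h import *
o=ctrl.get_obs();print(o["eef_pos"],o["wrist_force"])
P,y=pose_push(1.14,.022,.05);print(P,y,rel(o,P,y))
for q in (1.14,1,.9,.8,.7,.6,.5,.4,.3,.2,.1,.04,0):
    P,y=pose_push(q,.017,.05); print(q,P,rel(o,P,y))
c=optics.camera("side");print(proj(c,o["eef_pos"]));overlay(c,1.14,-56,(180,150,360,340),3.1,"pics/b1.png")
E
```

```text
[0.51166213 0.06603995 0.0525698 ] [0.08658522 0.47264128 0.21353177]
[0.51569126 0.08159483 0.05      ] 1.193232542185827 [ 1.6e+01 -1.9e+00  2.6e+00 -0.0e+00  0.0e+00  6.0e-03]
1.14 [0.51753454 0.08624266 0.05      ] [ 2.1e+01 -1.9e+00  2.6e+00 -0.0e+00  0.0e+00  6.0e-03]
1 [0.51738848 0.09143336 0.05      ] [25.7   -3.9    2.6   -0.     0.     0.146]
0.9 [0.51772889 0.09512831 0.05      ] [29.3   -4.9    2.6   -0.     0.     0.246]
0.8 [0.51843647 0.09877082 0.05      ] [33.    -5.6    2.6   -0.     0.     0.346]
0.7 [0.51950417 0.10232448 0.05      ] [36.7   -5.9    2.6   -0.     0.     0.446]
0.6 [0.52092131 0.1057538  0.05      ] [40.4   -5.8    2.6   -0.     0.     0.546]
0.5 [0.52267372 0.10902452 0.05      ] [44.    -5.4    2.6   -0.     0.     0.646]
0.4 [0.52474391 0.11210394 0.05      ] [47.7   -4.6    2.6   -0.     0.     0.746]
0.3 [0.52711119 0.1149613  0.05      ] [51.2   -3.4    2.6   -0.     0.     0.846]
0.2 [0.5297519  0.11756806 0.05      ] [54.6   -1.9    2.6   -0.     0.     0.946]
0.1 [0.53263965 0.11989816 0.05      ] [57.8   -0.     2.6   -0.     0.     1.046]
0.04 [0.53447898 0.12115362 0.05      ] [59.6    1.2    2.6   -0.     0.     1.106]
0 [0.53574561 0.12192833 0.05      ] [60.8    2.1    2.6   -0.     0.     1.146]
[[280.98367966 273.28505815]]
```

View pics/b1.png

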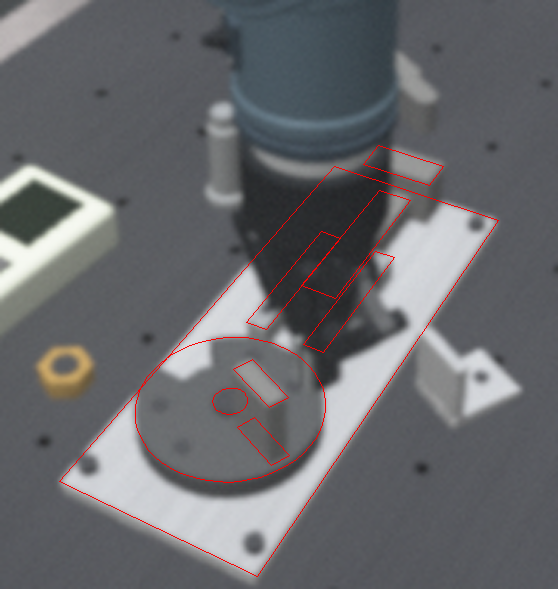

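The fingertip stands beside the paddle's ccw face with its tip at about (322,385) in the crop, and the TCP reprojects to (313,382). I'll now push along the arc.

>>> step_arm --targets "12 -2 0 0 0 0; 21 -2 0 0 0 0; 25.7 -3.9 0 0 0 0.146; 29.3 -4.9 0 0 0 0.246; 33 -5.6 0 0 0 0.346; 36.7 -5.9 0 0 0 0.446; 40.4 -5.8 0 0 0 0.546; 40.4 -5.8 0 0 0 0.546"

```text
time_s: 3.58
eef_pos: [0.5217, 0.106, 0.0529]
eef_rot: [0.0, 0.947, 0.321, 0.001]
wrist_force: [0.2, 0.7, 0.2]
opening: -0.003
```

```bash
python3 - <<'E'
from bench import ctrl,optics
from h import *
o=ctrl.get_obs();print(o["eef_pos"],o["wrist_force"],o["dq"].round(3))
for q in (.6,.5,.4,.3,.2,.1,.04,0):
    P,y=pose_push(q,.017,.05); print(q,P,rel(o,P,y))
c=optics.camera("side");overlay(c,.6,-56,(180,150,360,340),3.1,"pics/c1.png")
E
```

```text
[0.52166672 0.10599026 0.05291981] [0.20279489 0.72658615 0.22416751] [-0.005  0.002  0.006  0.004 -0.011 -0.05 ]
0.6 [0.52092131 0.1057538  0.05      ] [-7.0e-01 -3.0e-01  2.9e+00  1.0e-03 -1.0e-03  0.0e+00]
0.5 [0.52267372 0.10902452 0.05      ] [ 2.6e+00 -1.8e+00  2.9e+00  1.0e-03 -1.0e-03  1.0e-01]
0.4 [0.52474391 0.11210394 0.05      ] [ 6.2e+00 -3.0e+00  2.9e+00  1.0e-03 -1.0e-03  2.0e-01]
0.3 [0.52711119 0.1149613  0.05      ] [ 9.8e+00 -3.8e+00  2.9e+00  0.0e+00 -1.0e-03  3.0e-01]
0.2 [0.5297519  0.11756806 0.05      ] [ 1.35e+01 -4.30e+00  2.90e+00  0.00e+00 -1.00e-03  4.00e-01]
0.1 [0.53263965 0.11989816 0.05      ] [ 1.72e+01 -4.40e+00  2.90e+00  0.00e+00 -1.00e-03  5.00e-01]
0.04 [0.53447898 0.12115362 0.05      ] [ 1.94e+01 -4.30e+00  2.90e+00  0.00e+00 -1.00e-03  5.60e-01]
0 [0.53574561 0.12192833 0.05      ] [ 2.09e+01 -4.10e+00  2.90e+00  0.00e+00 -1.00e-03  6.00e-01]
```

View pics/c1.png

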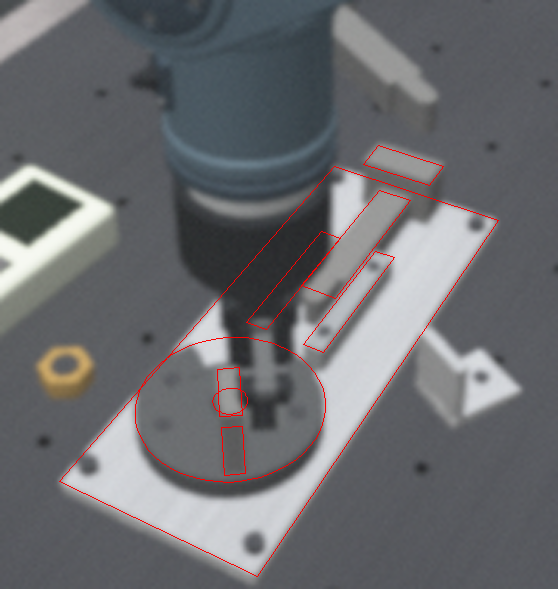

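The paddle matches the overlay at q=0.6, so I'll continue.

>>> step_arm --targets "2.6 -1.8 0 0 0 0.1; 6.2 -3 0 0 0 0.2; 9.8 -3.8 0 0 0 0.3; 13.5 -4.3 0 0 0 0.4; 17.2 -4.4 0 0 0 0.5; 19.6 -4.3 0 0 0 0.56; 19.6 -4.3 0 0 0 0.56"

```text
time_s: 4.5
eef_pos: [0.5338, 0.1211, 0.0523]
eef_rot: [-0.0, 0.999, 0.047, -0.0]
wrist_force: [-2.4, 1.0, 1.1]
opening: 0.003
```

```bash
python3 - <<'E'
from bench import ctrl,optics
from h import *
o=ctrl.get_obs();print(o["eef_pos"],o["wrist_force"],o["dq"].round(3))
for q in (.04,0):
    P,y=pose_push(q,.017,.05); print(q,P,rel(o,P,y))
c=optics.camera("side");overlay(c,.04,-56,(180,200,300,340),4.2,"pics/d1.png")
E
```

```text
[0.53379076 0.12109735 0.05226805] [-2.43196457  1.02634638  1.13862655] [-0.003  0.001  0.005 -0.001 -0.005 -0.023]
0.04 [0.53447898 0.12115362 0.05      ] [ 7.0e-01  0.0e+00  2.3e+00 -0.0e+00  1.0e-03  1.0e-03]
0 [0.53574561 0.12192833 0.05      ] [ 2.0e+00 -6.0e-01  2.3e+00 -0.0e+00  1.0e-03  4.1e-02]
```

View pics/d1.png

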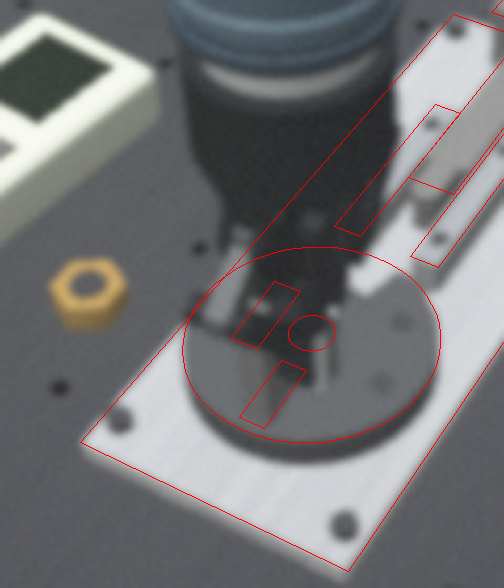

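>>> step_arm --targets "-10 0 0 0 0 0; -25 0 0 0 0 0; -30 0 -40 0 0 0; -30 0 -90 0 0 0; -60 40 -110 0 0 -0.15; -80 90 -110 0 0 -0.3; -80 140 -110 0 0 -0.45; -80 170 -110 0 0 -0.6"

```text
time_s: 5.55
eef_pos: [0.4697, -0.0582, 0.1627]
eef_rot: [0.001, 0.94, 0.341, 0.001]
wrist_force: [0.9, 0.3, 0.4]
opening: -0.001
```

```bash
python3 - <<'E'
from bench import ctrl,optics
from h import *
o=ctrl.get_obs();print(o["eef_pos"],o["wrist_force"],o["dq"].round(3))
c=optics.camera("side");overlay(c,.03,-56,(180,180,360,340),3.7,"pics/e1.png")
c=optics.camera("top");overlay(c,.03,-56,(150,190,330,280),4.4,"pics/e2.png")
E
```

```text
[ 0.46972739 -0.05822922  0.16274989] [0.92264176 0.29238384 0.44532286] [-0.458  0.107 -0.105  0.007  0.006 -1.65 ]
```

View pics/e1.png

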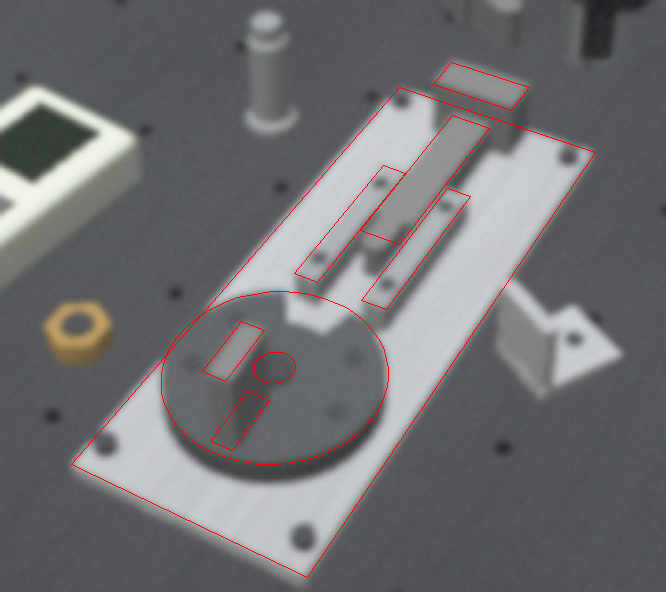

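View pics/e2.png

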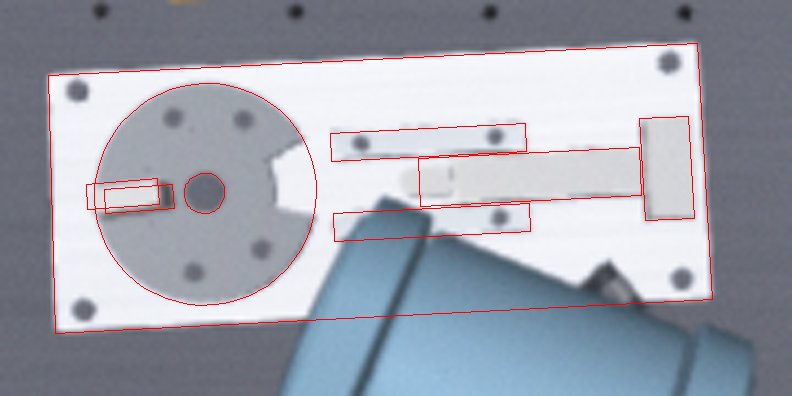

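The overlay at q=0.03 coincides with the paddle (side crop 235,350) and the notch faces the nose. The slide is still back at about -56 mm. Next I'll go behind the head.

```bash
python3 - <<'E'
from bench import ctrl
from h import *
o=ctrl.get_obs();print(o["eef_pos"],o["dq"].round(2))
for x,z in((-.2,.14),(-.2,.032)):
  P=f2w([x,0,z])[0];print(P,rel(o,P,YAW))
E
```

```text
[ 0.47014626 -0.05881716  0.16266422] [ 0.06 -0.01  0.02  0.03  0.01  0.18]
[ 0.56964148 -0.1947167   0.14      ] [-1.000e+01  1.681e+02  2.300e+01  2.000e-03  1.000e-03 -9.330e-01]
[ 0.56964148 -0.1947167   0.032     ] [-1.000e+01  1.679e+02  1.310e+02  2.000e-03  1.000e-03 -9.330e-01]
```

>>> step_arm --targets "0 30 0 0 0 -0.15; -3 60 0 0 0 -0.3; -6 95 0 0 0 -0.45; -8 130 0 0 0 -0.6; -10 160 5 0 0 -0.75; -10 168 15 0 0 -0.9; -10 168 23 0 0 -0.933; -10 168 23 0 0 -0.933"

```text
time_s: 6.65
eef_pos: [0.5686, -0.1904, 0.1382]
eef_rot: [-0.001, 0.689, 0.725, -0.0]
wrist_force: [0.6, -0.3, -0.3]
opening: -0.002
```

```bash
python3 - <<'E'
from bench import ctrl
from h import *
o=ctrl.get_obs();print(o["eef_pos"],o["dq"].round(2))
for x,z in((-.2,.032),(-.167,.032),(-.11,.032)):
  P=f2w([x,0,z])[0];print(P,rel(o,P,YAW))
E
```

```text
[ 0.56855081 -0.19035118  0.13822151] [-0.   -0.02 -0.01 -0.    0.01  0.  ]
[ 0.56964148 -0.1947167   0.032     ] [-4.600e+00  1.100e+00  1.062e+02 -2.000e-03 -1.000e-03 -1.000e-03]
[ 0.56788564 -0.16176344  0.032     ] [ 2.840e+01  1.000e+00  1.063e+02 -2.000e-03 -1.000e-03 -1.000e-03]
[ 0.56485281 -0.10484418  0.032     ] [ 8.540e+01  9.000e-01  1.063e+02 -2.000e-03 -1.000e-03 -1.000e-03]
```

>>> step_arm --targets "-5 1 40 0 0 0; -5 1 80 0 0 0; -5 1 106 0 0 0; -5 1 106 0 0 0; -5 1 106 0 0 0"

```text
time_s: 7.28
eef_pos: [0.5716, -0.1968, 0.0348]
eef_rot: [0.001, 0.688, 0.726, 0.0]
wrist_force: [0.7, 0.4, 0.4]
opening: -0.001
```

```bash
python3 - <<'E'
from bench import ctrl,optics
from h import *
o=ctrl.get_obs();print(o["eef_pos"],o["wrist_force"],o["dq"].round(2))
for x,z in((-.167,.032),(-.14,.032),(-.125,.032),(-.11,.032)):
  P=f2w([x,0,z])[0];print(P,rel(o,P,YAW))
c=optics.camera("side");overlay(c,.03,-56,(180,150,360,340),3.1,"pics/f1.png")
E
```

```text
[ 0.57162606 -0.19675988  0.03481018] [0.67178136 0.42994873 0.38757898] [-0.   -0.01 -0.01 -0.   -0.   -0.01]
[ 0.56788564 -0.16176344  0.032     ] [ 3.51e+01 -1.90e+00  2.80e+00  2.00e-03  1.00e-03  0.00e+00]
[ 0.56644904 -0.13480169  0.032     ] [ 6.21e+01 -1.90e+00  2.70e+00  2.00e-03  1.00e-03  0.00e+00]
[ 0.56565093 -0.11982294  0.032     ] [ 7.71e+01 -1.90e+00  2.70e+00  2.00e-03  1.00e-03  0.00e+00]
[ 0.56485281 -0.10484418  0.032     ] [ 9.21e+01 -1.90e+00  2.70e+00  2.00e-03  1.00e-03  0.00e+00]
```

View pics/f1.png

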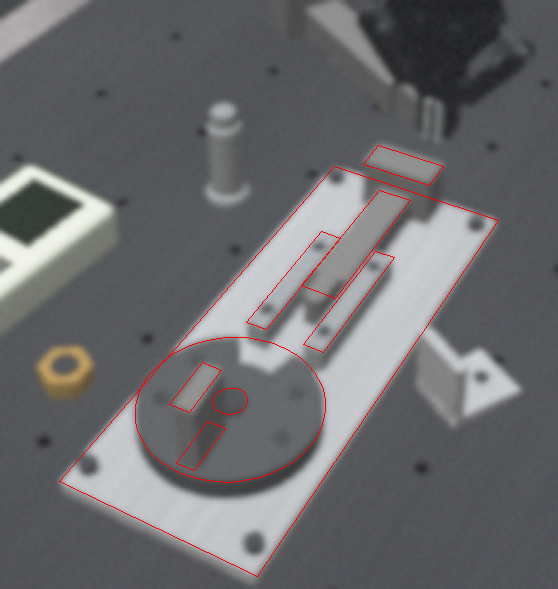

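>>> step_arm --targets "15 -2 2 0 0 0; 28 -2 2 0 0 0; 35 -2 2 0 0 0; 43 -2 2 0 0 0; 52 -2 2 0 0 0; 61 -2 2 0 0 0; 70 -2 2 0 0 0; 75 -2 2 0 0 0"

```text
time_s: 8.32
eef_pos: [0.5649, -0.1216, 0.0315]
eef_rot: [0.0, 0.688, 0.726, 0.0]
wrist_force: [0.1, -4.2, 2.2]
opening: 0.002
```

```bash
python3 - <<'E'
from bench import ctrl,optics
from h import *
o=ctrl.get_obs();print(o["eef_pos"],o["wrist_force"],o["dq"].round(2))
for x,z in((-.125,.032),(-.11,.032)):
  P=f2w([x,0,z])[0];print(P,rel(o,P,YAW))
c=optics.camera("side");overlay(c,.03,-15,(180,150,360,340),3.1,"pics/g1.png")
E
```

```text
[ 0.56493846 -0.12156789  0.03152959] [ 0.1449354  -4.23033474  2.21556551] [ 0.06 -0.02  0.03 -0.   -0.01  0.06]
[ 0.56565093 -0.11982294  0.032     ] [ 1.7e+00  8.0e-01 -5.0e-01  0.0e+00  0.0e+00  1.0e-03]
[ 0.56485281 -0.10484418  0.032     ] [ 1.67e+01  8.00e-01 -5.00e-01  0.00e+00  0.00e+00  1.00e-03]
```

View pics/g1.png

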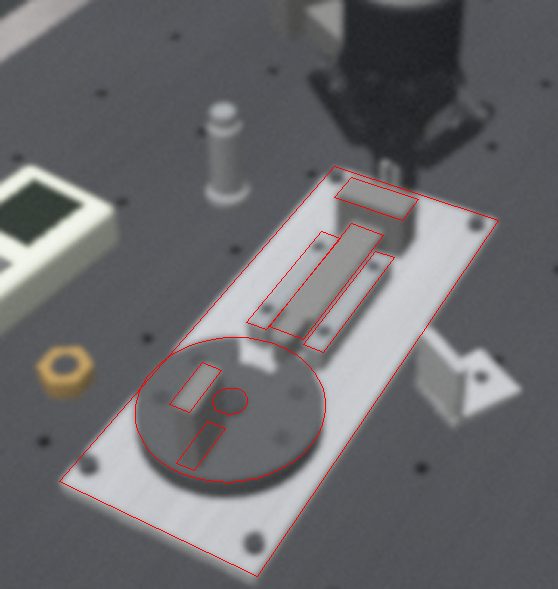

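>>> step_arm --targets "4 0 0 0 0 0; 8 0 0 0 0 0; 11 0 0 0 0 0; 13 0 0 0 0 0; 14 0 0 0 0 0; 14 0 0 0 0 0"

```text
time_s: 9.12
eef_pos: [0.5641, -0.108, 0.0315]
eef_rot: [0.0, 0.688, 0.726, 0.0]
wrist_force: [0.9, -4.0, 3.9]
opening: -0.002
```

>>> step_arm --targets "1 0 0 0 0 0; 2 0 0 0 0 0; 2 0 0 0 0 0"

```text
time_s: 9.5
eef_pos: [0.564, -0.1061, 0.0315]
eef_rot: [0.0, 0.688, 0.726, 0.0]
wrist_force: [0.3, -5.1, 3.2]
opening: -0.001
```

>>> step_arm --targets "1 0 0 0 0 0; 1 0 0 0 0 0"

```text
time_s: 9.75
eef_pos: [0.564, -0.1052, 0.0315]
eef_rot: [0.0, 0.688, 0.726, 0.0]
wrist_force: [1.3, -5.4, 3.8]
opening: 0.002
```

>>> step_arm --targets "1 0 0 0 0 0; 1 0 0 0 0 0"

```text
time_s: 10.0
eef_pos: [0.5639, -0.1042, 0.0314]
eef_rot: [0.0, 0.688, 0.726, -0.0]
wrist_force: [-0.1, -6.3, 3.4]
opening: -0.001
```

>>> step_arm --targets "1 0 0 0 0 0; 1 0 0 0 0 0"

```text
time_s: 10.25
eef_pos: [0.564, -0.1041, 0.0315]
eef_rot: [0.001, 0.688, 0.726, -0.0]
wrist_force: [-0.6, -8.8, 3.4]
opening: -0.0
```

```bash
python3 - <<'E'
from bench import ctrl,optics
from h import *
o=ctrl.get_obs();print(o["eef_pos"],o["wrist_force"],o["dq"].round(2))
c=optics.camera("side");overlay(c,.03,0,(180,150,360,340),3.1,"pics/i1.png")
E
```

```text
[ 0.56395758 -0.10414439  0.03148878] [-0.6103362  -8.84240238  3.43523436] [-0.  0. -0.  0.  0.  0.]
```

View pics/i1.png

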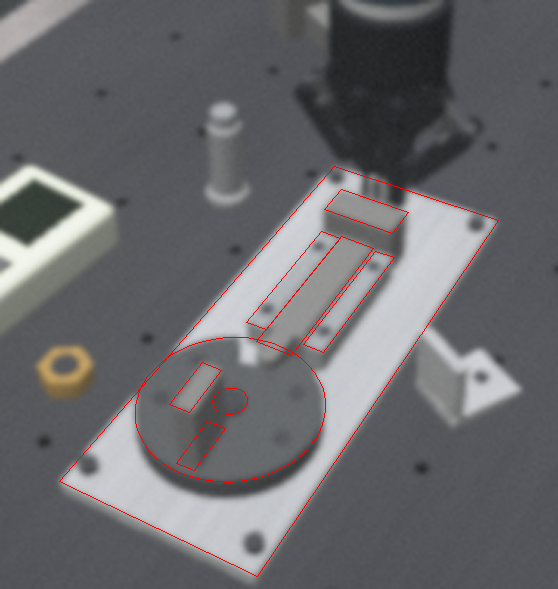

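The slide has stopped and the force is rising, so it is against the rails at the predicted spot. I'll do one firmer nudge to confirm, then back straight off.

>>> step_arm --targets "2 0 0 0 0 0; 2 0 0 0 0 0; 2 0 0 0 0 0"

```text
time_s: 10.68
eef_pos: [0.564, -0.1041, 0.0315]
eef_rot: [0.002, 0.688, 0.726, -0.001]
wrist_force: [-0.2, -15.8, 0.6]
opening: 0.005
```

>>> step_arm --targets "-5 0 0 0 0 0; -20 0 0 0 0 0; -40 0 0 0 0 0; -60 0 0 0 0 0; -80 0 -40 0 0 0; -100 0 -80 0 0 0; -110 0 -100 0 0 0; -110 0 -100 0 0 0"

```text
time_s: 11.68
eef_pos: [0.5707, -0.2132, 0.1333]
eef_rot: [0.002, 0.688, 0.725, 0.0]
wrist_force: [0.8, 0.2, 0.0]
opening: 0.001
```

```bash
python3 - <<'E'
from bench import ctrl,optics
from h import *
o=ctrl.get_obs();print(o["eef_pos"],o["wrist_force"],o["dq"].round(2))
c=optics.camera("side");overlay(c,.03,0,(180,180,360,340),3.7,"pics/j1.png")
c=optics.camera("top");overlay(c,.03,0,(150,190,330,280),4.4,"pics/j2.png");cv2.imwrite("pics/j3.png",c["image"][:,:,::-1])
E
```

```text
[ 0.57066566 -0.21319463  0.13331553] [0.77211741 0.2093855  0.02240703] [ 0.02  0.03  0.05  0.01 -0.01  0.01]
```

View pics/j1.png

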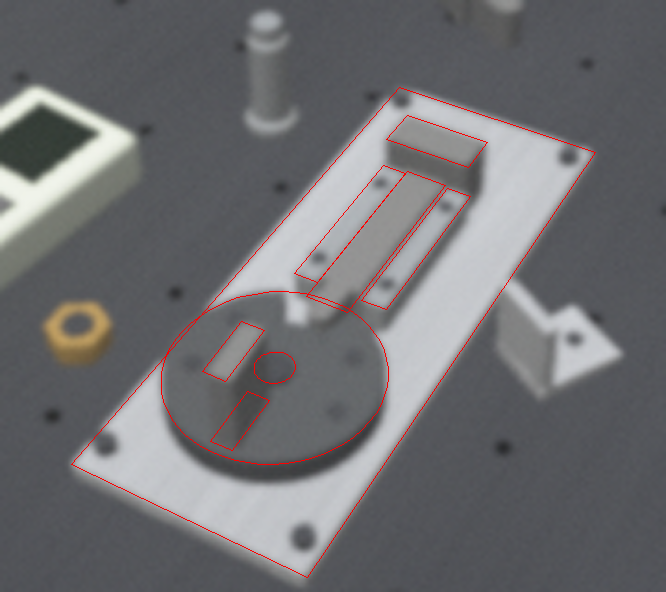

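View pics/j2.png

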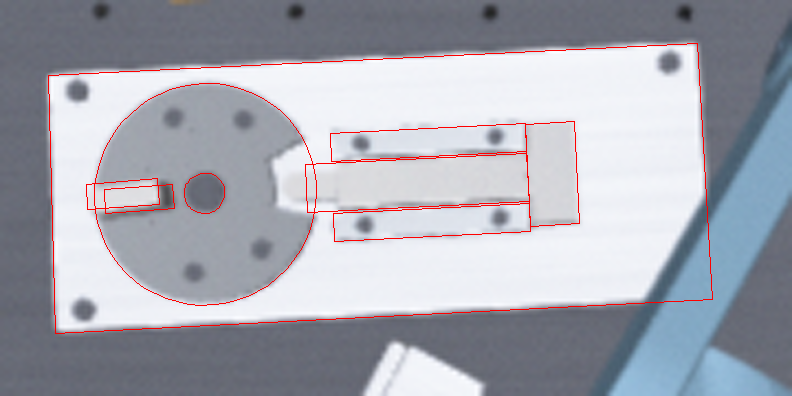

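View pics/j3.png

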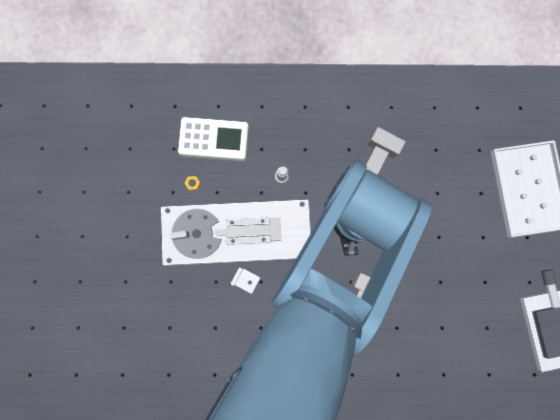

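The head coincides with the home overlay in both views (top crop 552,172), with its shoulder on the rail ends. The nose is in the notch (300,187), the loose parts are unmoved, and the arm is clear.

```bash
python3 - <<'E'
from bench import ticket
print(ticket.hand_in())
E
```

```text
the job is handed in; nothing more can be done
None
```

The job is done and handed in; the hand-in reports no verdict. I pushed the paddle clockwise with the shut fingertips from about 1.14 rad to about 0.03 rad. Then I pushed the slide about 56 mm forward from behind its head until it stopped at the rail ends.

- **Home position:** the fingertip stopped moving while the push force rose from about 5 N to 16 N. In both camera views the head lines up with the home outline, and the nose sits in the notch.
- **Clear of the fixture:** after I backed off, the wrist force was under 1 N. The post, bracket, nut and gauge look unmoved, and the clock was at about 12 s of the 51 s allowed.
- **Disagreements:** none of the checks failed. While tracking, the fingertip position differed from what was planned by about 2 to 3 mm, mostly in height, and the outlines in the images were off by a similar amount. Neither affected the result.

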